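# Demould a cast pot foot

### The arm

A 6-joint arm with a two-finger parallel gripper is mounted at the origin on the work surface. World frame = base frame: x ahead of the robot, y to its left, z up, the work surface at z = 0. Lengths are in m, angles in rad, forces in N, time in s.
With the tool pointing down it reaches from about 0.3 to 0.85 m from the base axis. Payload 4.2 kg.
Tool frame: the origin (TCP) lies at the very end of the fingers, on their centre line; the grasp point (between the pads) lies 19 mm behind it; z points along the fingers, y is the line along which they close (so a half turn about z gives the same grasp; the last joint's range is limited). The gripper opens to 91 mm and grips with 3 to 60 N. Pads are 32 mm wide; open, the fingers measure 118 mm over their backs; the gripper's body (76 mm by 178 mm) begins 60 mm behind the grasp point.
Start: joints at [1.104, 0.32, 1.565, -0, 1.257, -0.02], TCP at [0.248, 0.519, 0.214] pointing down, gripper open.
Joint ranges: [-3.11, 3.11], [-0.84, 2.01], [0.21, 2.61], [-1.34, 4.49], [0.05, 2.63], [-2.56, 2.56]. Speed limits (rad/s): [2.57, 2.57, 3.14, 3.14, 3.14, 3.14].

### API

Orientations are given as a rotation vector (axis times angle).
In Python, from workcell import manip, viewer gives the robot as it stands.
- The arm moves only by the shell command python3 -m crank 'ROWS' [OPENING] [FORCE]. ROWS is JSON, one flat list of numbers, 4 for each row, row after row: the shift along the world's x, y, z as a fraction of full scale, then the turn about the world's z as a fraction of full scale. In form: [dx, dy, dz, roll, dx, dy, dz, roll, ...]. A call has 1 to 5 rows; each row shifts and turns the commanded pose from where the row before left it; what a row does not reach is not made up. Full scale, the value 1, is 0.12 m for a shift and 60 degrees for a turn. A row lasts 1/10 s, in which the tool goes at most 50 mm and 8.59 degrees, less where a joint would pass 70% of its speed; a pose out of reach is approached as far as the arm can. A call with a number of a shift or a turn outside -1 to 1 is refused whole. A call with a gripper value outside its range is refused whole. OPENING is the closure, from 0 (fully open) to 1 (shut), set as the call begins (- or left out, the last holds). The fingers move at their own pace and stop on an object; FORCE is the grip in N (left out, the last holds). Time passes only in rows, so rows that do not move let the fingers close. It gives the time, the measured TCP pose, the force, the opening and the grip force at its end, in the units of the state.
- manip.get_obs(): the state, without advancing time (a new reading comes with each control period).
- viewer.grab_frame(name): name is "scene" or "top" or "wrist"; returns (picture, depth): 400x640x3 uint8, red, green, blue; 400x640 float32, m along the optical axis (not along the pixel's ray), 0 where there is no reading.
- viewer.calibration(name): a dict with "K" (3x3 intrinsics, pixels), "cam_to_world" (4x4, takes a point from camera to world coordinates); the wrist camera has in their place "T_tool_cam" (4x4, takes a point from camera to tool coordinates, whose origin is the TCP and whose axes are the flange's). Camera axes: x right, y down, z forward; pixel columns grow to the right and rows downward; lengths in m; the calibration is good to about 2 mm. A picture is of the moment at which its call begins: read the wrist's pose just before it. calibration takes no time and is no camera call.
- manip.job_done(): hands the job in; it is judged then, once.
The state is a dict: "clock": time; "qpos": joint angles; "qd": joint speeds; "joint_torque": joint torques, N m; "position": TCP position; "eef_rot": TCP orientation; "wrist_force": force on the tool from outside, world axes, zero at the start; "torque": the same for the moment, N m; "opening": finger opening in m; "gripper_force": force on a finger pad.
Only numpy, scipy, OpenCV 4.12 (cv2) and the standard library are available. Lean on these libraries where they do the work, as an engineer would, in place of code of your own. Each camera call takes 0.05 s, during which the arm holds its last target. There are 200 camera calls.

### The job

The concrete pot foot in the plywood mould has set. Turn both hold-down knobs on the mould clockwise to their end stops and leave them there, then lift the pot foot out, keeping it level, and gently set it down, lip up, lengthwise in the middle of the empty slatted drying rack. Do not drop it, and leave the finished pot foot, the crock, the pot and the scoop where they are.

Things in the scene. Friction and masses are not known exactly. Their poses are not given: they have to be found in the camera images.
- mould: Fixed plywood mould block, 120 (x) x 230 (y) x 40 mm; origin under its centre, z up. Open-topped cavity 47 (x) x 133 (y) mm in its middle, floor at 12 mm height. At mid-length a finger slot 56 mm wide (y), floor at 6 mm height, is cut through each long side from cavity to outer face: there fingers closing along x can grip the casting's sides. A knob stands near each end.
- foot: Concrete casting in the mould's cavity, 1.5 mm play all round: bar 44 (x) x 130 (y) x 34 (z) mm with a stop lip across its top, 40 x 14 x 12 mm, centred 29 mm from the middle towards +y. Origin at the centre of its underside, z up. About 0.45 kg. It stands 6 mm proud of the mould (the lip 18 mm).
- knob_a (a joint): Turn, in rad, of the hold-down knob at the mould's +y end about the vertical: 0 = its tongue lies along the mould over the casting and blocks it; grows clockwise seen from above to the end stop at 1.5 (tongue square to the mould's length, clear of the casting). Stays where it is left.
- knob_b (a joint): The same for the knob at the mould's -y end; it too turns clockwise from above, 0 to 1.5 rad.
- knob_a_grip (a point): Grip point on knob_a's axis, 93 mm from the mould's middle towards its +y, 69 mm above the bench. The knob is a dark steel bar 14 wide, 64 long, 28 mm tall (from 48 to 76 mm above the bench) on a stem; from the axis it reaches 44 mm on the tongue side, 20 mm on the other. The point turns with it: y along the bar, tongue towards -y.
- knob_b_grip (a point): The same for knob_b, 93 mm from the mould's middle towards -y; here the tongue points to the point's +y.
- rack: The empty wooden drying rack, fixed: 6 slats on two runners, 130 (x) x 180 (y) x 24 (z) mm; origin at the centre of its underside, y along its length.
- rack_top (a point): Middle of the empty rack's upper face, 24 mm above the bench; axes as the rack.
- rack_used: The other, identical rack, on which the finished pot foot lies. Fixed.
- foot_done: The finished pot foot, same shape as the casting, lying on the other rack. Leave it alone.
- crock: Round white ceramic crock with a stone-grey lid and lid knob, 160 mm across, 174 mm tall; origin at the centre of its underside. Bystander.
- pot: Small open aluminium pot, 110 mm across the rim, 70 mm tall, with two small side handles; origin at the centre of its underside. Bystander.
- scoop: Red plastic scoop, tray 60 x 80 x 30 mm with an 80 mm handle towards its -y; origin under the tray's centre. Bystander.
Not all that is in view belongs to the job. What is shaped like the foot but green is not meant.

How it is judged:
By the outcome, as a careful person would: the job done as asked, in the order asked, and still so for the second after the job is handed in, with the robot touching nothing.
It also fails if it takes over 72 s, if anything falls off the work surface, if the arm or the gripper's body presses on something with over 40 N, if the wrist force passes 120 N, or if a joint passes its speed limit or range.

## Working session

There is one attempt and no reset: what is moved stays moved. The work goes in short steps, Python scripts to look and compute and a shell command to move; the robot and the scene stay as the last step left them, time stands still between calls to the robot, and variables do not carry over. Pictures are saved under pics/ and viewed, at most 10 in all, crops included, and the job is handed in when it is done.

```bash
mkdir -p pics; ls; python3 - <<'E'
from workcell import manip, viewer
import cv2,numpy as np
for n in("top","scene"):
    p,d=viewer.grab_frame(n); cv2.imwrite(f"pics/{n}0.png",p[:,:,::-1]); np.savez(f"pics/{n}0.npz",p=p,d=d)
    c=viewer.calibration(n);print(n,np.round(c["K"],1).tolist(),np.round(c["cam_to_world"],3).tolist())
o=manip.get_obs();print(o)
print(viewer.calibration("wrist"))
E
```

```text
pics
top [[383.6, 0.0, 317.9], [0.0, 383.6, 198.4], [0.0, 0.0, 1.0]] [[-0.016, -0.993, 0.117, 0.366], [-1.0, 0.017, 0.003, 0.099], [-0.005, -0.117, -0.993, 1.426], [0.0, 0.0, 0.0, 1.0]]
scene [[418.4, 0.0, 317.4], [0.0, 418.4, 199.7], [0.0, 0.0, 1.0]] [[0.813, 0.402, -0.421, 1.136], [0.582, -0.568, 0.582, -0.718], [-0.004, -0.718, -0.696, 1.056], [0.0, 0.0, 0.0, 1.0]]
{'clock': 0.1, 'qpos': array([ 1.10399573e+00,  3.20201326e-01,  1.56554941e+00,  1.41874173e-05,
        1.25739156e+00, -1.99851125e-02]), 'qd': array([-0.00018837, -0.00219238, -0.00332282,  0.00021062, -0.00050082,
       -0.00166215]), 'joint_torque': array([ 1.06596847e-04, -4.13334811e+01, -2.32510543e+01,  7.30505283e-02,
        4.22701507e-02, -6.68550092e-05]), 'position': array([0.2482402 , 0.51815525, 0.21322261]), 'eef_rot': array([-6.95953154e-01, -3.06313882e+00,  2.35703444e-03]), 'wrist_force': array([ 0.43664861,  0.24853826, -0.03865947]), 'torque': array([-0.00832323,  0.02800567,  0.07138985]), 'gripper_force': 0.0, 'opening': 0.09107759257165826}
{'K': array([[357.78742549,   0.        , 314.86508377],
       [  0.        , 357.78742549, 197.63843486],
       [  0.        ,   0.        ,   1.        ]]), 'T_tool_cam': array([[-1.07850531e-04, -9.58119678e-01, -2.86368068e-01,
         8.08282262e-02],
       [ 9.99999975e-01, -1.59344497e-04,  1.56513854e-04,
        -2.56472742e-04],
       [-1.95590179e-04, -2.86368044e-01,  9.58119672e-01,
        -1.71446469e-01],
       [ 0.00000000e+00,  0.00000000e+00,  0.00000000e+00,
         1.00000000e+00]])}
```

View pics/top0.png

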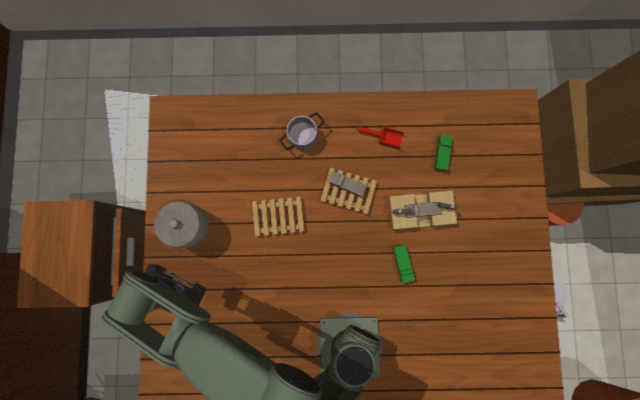

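View pics/scene0.png

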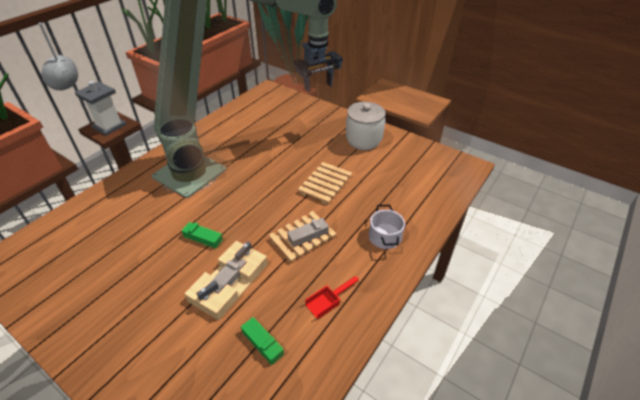

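Top view: the mould with grey casting is at (423,211), the empty rack at (278,216), the used rack with the finished foot at (349,190), and the pot, scoop and crock are at (301,131), (385,136) and (181,225). 

Could be mistaken for the casting: finished foot (349,184) and the green bars (444,153) and (403,263). For the rack: the used one (349,190). I choose the grey casting in the plywood mould (423,211) and the bare rack (278,216), and will check with a crop.

```bash
cat > h.py <<'E'
import numpy as np,cv2
def ray(cal,T,uv,z):
    K=cal["K"];uv=np.atleast_2d(uv).astype(float)
    r=np.c_[(uv[:,0]-K[0,2])/K[0,0],(uv[:,1]-K[1,2])/K[1,1],np.ones(len(uv))]@T[:3,:3].T
    return T[:3,3]+r*((z-T[2,3])/r[:,2])[:,None]
def world(cal,T,d):
    K=cal["K"];v,u=np.mgrid[:d.shape[0],:d.shape[1]]
    P=np.stack([(u-K[0,2])/K[0,0]*d,(v-K[1,2])/K[1,1]*d,d],-1)
    return P@T[:3,:3].T+T[:3,3]
E
python3 - <<'E'
from workcell import viewer
import numpy as np,cv2
from h import *
f=np.load("pics/top0.npz");p,d=f["p"],f["d"];c=viewer.calibration("top");T=c["cam_to_world"]
W=world(c,T,d)
hsv=cv2.cvtColor(p,cv2.COLOR_RGB2HSV);print(hsv[200,405],hsv[216,258],hsv[240,350],hsv[211,425])
for n,(x0,y0,x1,y1),lo,hi in(("mould",(380,180,465,238),.03,.2),("rack",(242,186,316,246),.014,.05),("used",(315,160,385,220),.012,.1)):
    z=W[y0:y1,x0:x1,2];m=((z>lo)&(z<hi)).astype(np.uint8)
    P=W[y0:y1,x0:x1][m>0];r=cv2.minAreaRect((P[:,:2]*1000).astype(np.float32))
    print(n,m.sum(),r,np.percentile(P[:,2],[5,25,50,75,95]).round(3))
    mw=cv2.inRange(hsv[y0:y1,x0:x1],(15,60,140),(32,200,255))
    cs=np.argwhere(mw)[:,::-1]+[x0,y0];Q=ray(c,T,cs,.04 if n=="mould" else .024)
    print("  colour",len(cs),cv2.minAreaRect((Q[:,:2]*1000).astype(np.float32)))
a=cv2.resize(p[175:245,375:475],None,fx=8,fy=8,interpolation=cv2.INTER_CUBIC);cv2.imwrite("pics/crop1.png",a[:,:,::-1])
E
```

```text
[ 20 111 172] [ 15 142 124] [ 12 167 116] [ 12  47 126]
mould 1815 ((482.99993896484375, -274.7859191894531), (120.28848266601562, 231.76133728027344), 4.464250087738037) [0.036 0.04  0.042 0.046 0.075]
  colour 1272 ((483.5862121582031, -276.9735412597656), (121.04651641845703, 230.8212890625), 4.266696929931641)
rack 1158 ((469.4223327636719, 253.38555908203125), (130.27883911132812, 180.06155395507812), 5.330347537994385) [0.017 0.022 0.024 0.026 0.03 ]
  colour 1059 ((469.38775634765625, 253.15438842773438), (128.9744415283203, 178.64747619628906), 5.353431701660156)
used 1310 ((559.6819458007812, -8.008125305175781), (179.78717041015625, 130.00881958007812), 72.86624908447266) [0.016 0.023 0.026 0.057 0.063]
  colour 730 ((560.5521850585938, -9.563468933105469), (180.26876831054688, 128.66880798339844), 72.62664031982422)
```

View pics/crop1.png

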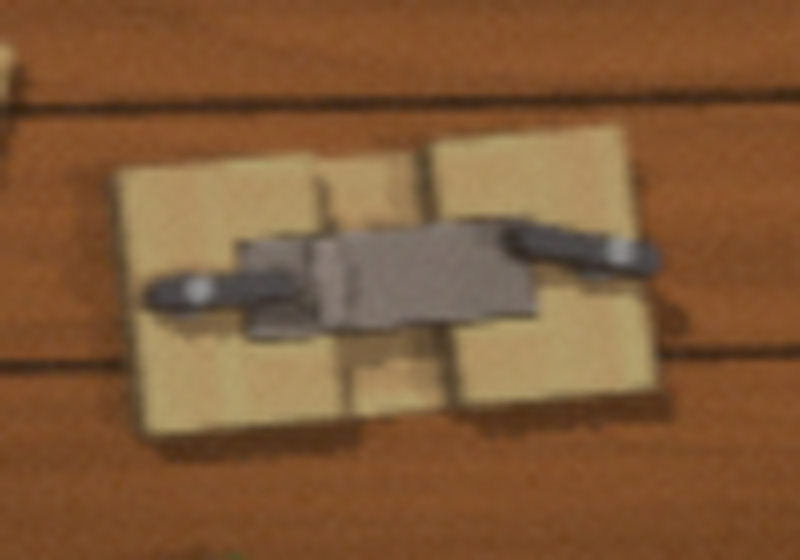

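The crop confirms the grey casting in the mould: lip at crop (330,280), so mould +y is to the left (world +y). Knob a's axis is at (200,290) and its tongue points right, near 0. Knob b's axis is at (620,250) and its tongue is already turned somewhat clockwise. Depth and colour agree on the mould (120x231 mm, z 0.04) and on the rack (130x180 mm, z 0.024). Now moving over knob a.

```bash
python3 -m crank '[0.124,-0.38,0,-0.14,0.124,-0.38,0,-0.14,0.124,-0.38,0,-0.14,0.124,-0.38,0,-0.14,0.124,-0.38,0,-0.14]' 0 30
python3 -m crank '[0.124,-0.38,0,-0.14,0.124,-0.38,0,-0.14,0.124,-0.38,0,0,0.124,-0.38,0,0,0.124,-0.38,0,0]'
python3 -m crank '[0.124,-0.38,0,0,0.124,-0.38,0,0,0.124,-0.38,0,0,0.124,-0.38,0,0,0.124,-0.38,0,0]'
python3 -m crank '[0,0,0,0,0,0,0,0,0,0,0,0]'
```

```text
clock: 0.6
position: [0.3228, 0.2886, 0.2137]
eef_rot: [1.754, 2.606, -0.001]
wrist_force: [1.2, -0.4, -0.2]
opening: 0.0914
gripper_force: 0.0
clock: 1.1
position: [0.3972, 0.0607, 0.2139]
eef_rot: [2.11, 2.327, 0.0]
wrist_force: [0.8, 0.1, -0.2]
opening: 0.0913
gripper_force: 0.0
clock: 1.6
position: [0.4717, -0.1674, 0.2137]
eef_rot: [-2.111, -2.326, -0.0]
wrist_force: [1.3, 0.6, 1.0]
opening: 0.0909
gripper_force: 0.0
clock: 1.9
position: [0.471, -0.1644, 0.2136]
eef_rot: [-2.109, -2.327, 0.0]
wrist_force: [0.3, -1.0, 1.3]
opening: 0.0911
gripper_force: 0.0
```

```bash
cat > look.py <<'E'
from workcell import manip,viewer
from h import *
from scipy.spatial.transform import Rotation as R
import sys
def wrist(name):
    o=manip.get_obs();p,d=viewer.grab_frame("wrist");c=viewer.calibration("wrist")
    T=np.eye(4);T[:3,:3]=R.from_rotvec(o["eef_rot"]).as_matrix();T[:3,3]=o["position"]
    T=T@c["T_tool_cam"];cv2.imwrite(f"pics/{name}.png",p[:,:,::-1])
    return o,p,world(c,T,d)
def rect(P):
    r=cv2.minAreaRect((P[:,:2]*1000).astype(np.float32));return [np.round(np.array(v),1).tolist() for v in r],len(P)
E
python3 - <<'E'
from look import *
o,p,W=wrist("w1")
c=np.array([.4833,-.276]);a=np.radians(4.4)
L=(W[...,:2]-c)@np.array([[np.cos(a),-np.sin(a)],[np.sin(a),np.cos(a)]])
z=W[...,2];near=(abs(L[...,0])<.08)&(abs(L[...,1])<.135)
hi=near&(z>.067)&(z<.085)
print("bars", rect(W[hi&(L[...,1]>.03)]),rect(W[hi&(L[...,1]<-.03)]))
for n,s in(("a",1),("b",-1)):
    P=W[hi&(s*L[...,1]>.03)][:,:2];v=np.linalg.svd(P-P.mean(0),full_matrices=False)[2][0];print(n,P.mean(0),np.degrees(np.arctan2(v[1],v[0]))%180,"z",np.median(W[hi&(s*L[...,1]>.03)][:,2]))
m=near&(z>.034)&(z<.043);print("mould",rect(W[m]),np.median(z[m]))
hsv=cv2.cvtColor(p,cv2.COLOR_RGB2HSV)
g=near&(z>.0435)&(z<.052)&(hsv[...,1]<90)&(abs(L[...,0])<.03)&(abs(L[...,1])<.07);print("cast",rect(W[g]))
l=near&(z>.053)&(z<.063)&(abs(L[...,0])<.03)&(abs(L[...,1])<.045);print("lip",rect(W[l]))
E
```

```text
bars ([[478.2, -195.9], [14.0, 63.5], 3.1], 1006) ([[497.0, -339.4], [28.6, 14.0], 78.2], 315)
a [ 0.47796735 -0.19372433] 93.08269722368192 z 0.07637381109006497
b [ 0.49668061 -0.33476365] 67.65193542675884 z 0.07561723098853557
mould ([[484.4, -277.6], [120.4, 231.5], 4.2], 10473) 0.04055261478295408
cast ([[484.4, -277.1], [43.9, 130.5], 4.2], 2127)
lip ([[482.1, -248.0], [39.8, 15.0], 4.9], 562)
```

View pics/w1.png

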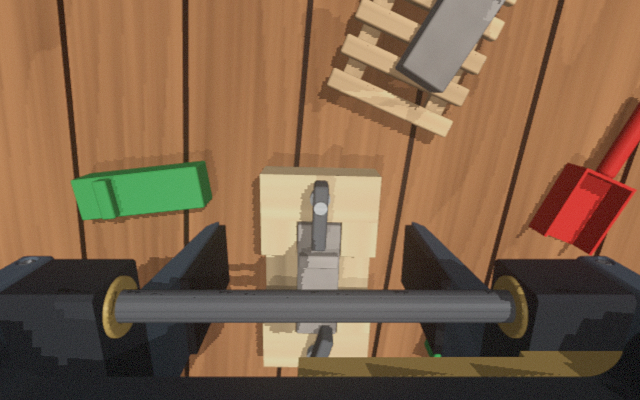

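The wrist view shows knob a at (320,210), the casting with its lip at (318,258), and knob b partly hidden at (320,343). The sizes match (mould 120x231, casting 44x130, lip 40x15, bar 14x63.5, z as stated). Mould centre is (0.4844,-0.2775), yaw 4.2°; knob a axis is (0.4776,-0.184), bar yaw 3.1°.

```bash
python3 -m crank '[0.054,-0.165,0,-0.042,0,0,-0.34,0,0,0,-0.34,0,0,0,-0.34,0,0,0,-0.22,0]'
python3 -m crank '[0,0,-0.12,0,0,0,0,0,0,0,0,0]'
```

```text
clock: 2.45
position: [0.4765, -0.1831, 0.063]
eef_rot: [-2.156, -2.281, 0.002]
wrist_force: [-0.2, 0.1, 0.5]
opening: 0.0916
gripper_force: 0.0
clock: 2.75
position: [0.4785, -0.1844, 0.0514]
eef_rot: [2.159, 2.282, 0.001]
wrist_force: [0.8, -0.4, 0.9]
opening: 0.0911
gripper_force: 0.0
```

Positioned at knob a (no contact); closing.

```bash
python3 -m crank '[0,0,0,0,0,0,0,0,0,0,0,0,0,0,0,0,0,0,0,0]' 1 25; python3 -m crank '[0,0,0,0,0,0,0,0,0,0,0,0]'
```

```text
clock: 3.25
position: [0.4782, -0.1853, 0.051]
eef_rot: [2.161, 2.28, 0.0]
wrist_force: [-0.3, 0.3, -0.5]
opening: 0.0544
gripper_force: 0.0
clock: 3.55
position: [0.4781, -0.1853, 0.0507]
eef_rot: [2.161, 2.28, 0.0]
wrist_force: [-0.1, -0.3, 0.5]
opening: 0.0302
gripper_force: 0.0
```

```bash
python3 -m crank '[0,0,0,0,0,0,0,0,0,0,0,0,0,0,0,0,0,0,0,0]'; python3 -m crank '[0,0,0,-0.12,0,0,0,-0.12,0,0,0,-0.12,0,0,0,-0.12,0,0,0,-0.12]'
```

```text
clock: 4.05
position: [0.4777, -0.1852, 0.0507]
eef_rot: [-2.16, -2.28, 0.001]
wrist_force: [-1.9, -0.9, 0.9]
opening: 0.0136
gripper_force: 25.0
clock: 4.55
position: [0.4771, -0.1851, 0.0507]
eef_rot: [-2.762, -1.494, 0.003]
wrist_force: [-3.7, -0.5, 3.1]
opening: 0.0141
gripper_force: 25.0
```

```bash
python3 -m crank '[0,0,0,-0.12,0,0,0,-0.12,0,0,0,-0.12,0,0,0,-0.12,0,0,0,-0.12]'; python3 -m crank '[0,0,0,-0.12,0,0,0,-0.10,0,0,0,0,0,0,0,0]'; python3 -c "
from workcell import manip;o=manip.get_obs();print(o['torque'],o['eef_rot'])"
```

```text
clock: 5.05
position: [0.4767, -0.1846, 0.0507]
eef_rot: [-3.088, -0.567, 0.004]
wrist_force: [-4.8, 1.5, 4.0]
opening: 0.0141
gripper_force: 25.0
clock: 5.45
position: [0.4767, -0.1844, 0.0507]
eef_rot: [-3.132, -0.221, 0.005]
wrist_force: [-4.4, 2.3, 4.7]
opening: 0.0139
gripper_force: 25.0
[0.2970157  0.90922097 0.25890027] [-3.13225719 -0.22052689  0.00477579]
```

```bash
python3 -m crank '[0,0,0,-0.05,0,0,0,0,0,0,0,0]'; python3 -c "
from workcell import manip;o=manip.get_obs();print(o['torque'],o['eef_rot'])"
```

```text
clock: 5.75
position: [0.4768, -0.1844, 0.0507]
eef_rot: [-3.137, -0.143, 0.005]
wrist_force: [-4.2, 2.7, 6.2]
opening: 0.0154
gripper_force: 25.9
[0.52870736 0.78368422 0.98209471] [-3.13737628 -0.14292596  0.00476599]
```

The torque rose to 1 N m with the bar no longer following, so knob a is at its stop. I'll ease back, open partway (to stay clear of the lip), lift and go to knob b.

```bash
python3 -m crank '[0,0,0,0.045,0,0,0,0,0,0,0,0,0,0,0,0]' 0.67; python3 -m crank '[0,0,0.15,0,0,0,0.3,0,0,0,0.4,0,0,0,0.4,0]'
python3 -m crank '[0.02,-0.26,0,0.14,0.02,-0.26,0,0.14,0.02,-0.26,0,0.14,0.02,-0.26,0,0.14,0.02,-0.26,0,0.14]' 0
python3 -m crank '[0.02,-0.25,0,0.14,0,0,0,0.14,0,0,0,0.14,0,0,0,0.05,0,0,0,0]'
python3 - <<'E'
from look import *
o,p,W=wrist("w2");print(o["position"],o["eef_rot"])
c=np.array([.4844,-.2775]);a=np.radians(4.2)
L=(W[...,:2]-c)@np.array([[np.cos(a),-np.sin(a)],[np.sin(a),np.cos(a)]])
z=W[...,2];near=(abs(L[...,0])<.08)&(abs(L[...,1])<.135);hi=near&(z>.067)&(z<.085)
print("a",rect(W[hi&(L[...,1]>.05)]),"b",rect(W[hi&(L[...,1]<-.03)]))
E
```

```text
clock: 6.15
position: [0.4785, -0.1854, 0.0508]
eef_rot: [3.134, 0.207, 0.001]
wrist_force: [0.3, -0.7, 0.5]
opening: 0.0302
gripper_force: 0.0
clock: 6.55
position: [0.4778, -0.1851, 0.2021]
eef_rot: [-3.134, -0.207, 0.001]
wrist_force: [1.5, -1.1, 0.0]
opening: 0.0297
gripper_force: 0.0
clock: 7.05
position: [0.4902, -0.3426, 0.2007]
eef_rot: [2.848, 1.326, 0.001]
wrist_force: [1.1, 0.8, -0.2]
opening: 0.0668
gripper_force: 0.0
clock: 7.55
position: [0.4925, -0.3714, 0.2005]
eef_rot: [-2.446, -1.972, -0.0]
wrist_force: [-0.7, -0.5, -0.2]
opening: 0.0911
gripper_force: 0.0
[ 0.4925451  -0.37140768  0.20052388] [-2.44572836e+00 -1.97174957e+00 -1.79209255e-04]
a ([[0.0, 0.0], [0.0, 0.0], 0.0], 0) b ([[493.8, -358.0], [63.9, 14.0], 78.9], 1209)
```

Knob b bar: 64x14 mm, direction 78.9°, axis (0.4915,-0.370), as expected.

```bash
python3 -m crank '[-0.008,0.012,-0.3,0.018,0,0,-0.35,0,0,0,-0.35,0,0,0,-0.25,0,0,0,0,0]' 0.45 25; python3 -m crank '[0,0,0,0,0,0,0,0,0,0,0,0,0,0,0,0,0,0,0,0]' 1;python3 -m crank '[0,0,0,0,0,0,0,0,0,0,0,0]'
```

```text
clock: 8.1
position: [0.4889, -0.3676, 0.0464]
eef_rot: [-2.42, -1.988, 0.003]
wrist_force: [0.1, 0.1, 0.7]
opening: 0.0542
gripper_force: 0.0
clock: 8.6
position: [0.4915, -0.37, 0.0518]
eef_rot: [2.426, 1.995, -0.0]
wrist_force: [-9.6, 0.8, 7.1]
opening: 0.0141
gripper_force: 5.1
clock: 8.9
position: [0.4914, -0.3699, 0.0517]
eef_rot: [2.426, 1.995, -0.0]
wrist_force: [-2.8, 0.6, 5.9]
opening: 0.0141
gripper_force: 25.0
```

```bash
python3 -m crank '[0,0,0,-0.12,0,0,0,-0.12,0,0,0,-0.12,0,0,0,-0.12,0,0,0,-0.12]'; python3 -m crank '[0,0,0,-0.12,0,0,0,-0.12,0,0,0,-0.12,0,0,0,-0.12,0,0,0,-0.1]';python3 -m crank '[0,0,0,0,0,0,0,0,0,0,0,0]'; python3 -c "
from workcell import manip;o=manip.get_obs();print(o['torque'])"
```

```text
clock: 9.4
position: [0.4912, -0.3699, 0.0517]
eef_rot: [2.927, 1.141, -0.001]
wrist_force: [-1.9, 0.6, 5.5]
opening: 0.0141
gripper_force: 25.0
clock: 9.9
position: [0.4912, -0.3698, 0.0518]
eef_rot: [3.134, 0.214, -0.001]
wrist_force: [-3.2, 1.1, 6.0]
opening: 0.0142
gripper_force: 25.1
clock: 10.2
position: [0.4912, -0.3698, 0.0518]
eef_rot: [3.133, 0.222, -0.001]
wrist_force: [-3.7, 0.7, 6.1]
opening: 0.014
gripper_force: 25.0
[0.15415126 0.70206703 0.16509314]
```

```bash
python3 -m crank '[0,0,0,-0.055,0,0,0,0,0,0,0,0]'; python3 -c "
from workcell import manip;o=manip.get_obs();print(o['torque'])"; python3 -m crank '[0,0,0,0.055,0,0,0,0,0,0,0,0,0,0,0,0]' 0.67; python3 -m crank '[0,0,0.15,0,0,0,0.3,0,0,0,0.4,0,0,0,0.4,0]'
```

```text
clock: 10.5
position: [0.4914, -0.3698, 0.0517]
eef_rot: [3.138, 0.136, -0.001]
wrist_force: [-2.2, 0.8, 5.1]
opening: 0.015
gripper_force: 25.7
[0.23364093 0.51898228 0.92069754]
clock: 10.9
position: [0.4916, -0.3698, 0.0506]
eef_rot: [-3.134, -0.22, 0.0]
wrist_force: [-0.0, 0.4, -0.0]
opening: 0.0304
gripper_force: 0.0
clock: 11.3
position: [0.4912, -0.3695, 0.2018]
eef_rot: [-3.133, -0.22, 0.002]
wrist_force: [1.0, -0.3, 0.5]
opening: 0.0303
gripper_force: 0.0
```

Knob b is at its stop too (torque 0.92 N m). Moving over the casting.

```bash
python3 -m crank '[-0.014,0.19,0,0.14,-0.014,0.19,0,0.14,-0.014,0.19,0,0.14,-0.014,0.2,0,0.14,0,0,0,0.14]' 0
python3 -m crank '[0,0,0,0.14,0,0,0,0.14,0,0,0,0.14,0,0,0,0.14,0,0,0,0.14]'; python3 -m crank '[0,0,0,0.037,0,0,0,0,0,0,0,0]'
python3 - <<'E'
from look import *
o,p,W=wrist("w3");print(o["position"],o["eef_rot"])
c=np.array([.4844,-.2775]);a=np.radians(4.2)
L=(W[...,:2]-c)@np.array([[np.cos(a),-np.sin(a)],[np.sin(a),np.cos(a)]])
z=W[...,2];near=(abs(L[...,0])<.08)&(abs(L[...,1])<.135);hi=near&(z>.067)&(z<.085)
print("a",rect(W[hi&(L[...,1]>.05)]),"b",rect(W[hi&(L[...,1]<-.03)]))
g=near&(z>.0435)&(z<.052)&(abs(L[...,0])<.03)&(abs(L[...,1])<.07);print("cast",rect(W[g]))
print("mould",rect(W[near&(z>.036)&(z<.043)]))
E
```

```text
clock: 11.8
position: [0.4844, -0.2748, 0.2009]
eef_rot: [-2.84, -1.339, -0.0]
wrist_force: [-0.4, -0.9, 0.5]
opening: 0.0676
gripper_force: 0.0
clock: 12.3
position: [0.4848, -0.2773, 0.2007]
eef_rot: [-2.175, -2.267, -0.0]
wrist_force: [0.1, -0.0, -0.2]
opening: 0.0913
gripper_force: 0.0
clock: 12.6
position: [0.4848, -0.2774, 0.2007]
eef_rot: [-2.138, -2.301, -0.0]
wrist_force: [0.4, -0.4, 0.8]
opening: 0.0912
gripper_force: 0.0
[ 0.48482214 -0.27737688  0.20069123] [-2.13841258e+00 -2.30139733e+00 -1.36681799e-04]
a ([[465.7, -186.2], [63.9, 14.0], 8.2], 1506) b ([[503.1, -367.4], [63.9, 14.2], 8.4], 1097)
cast ([[484.4, -276.9], [44.0, 129.5], 4.2], 5518)
mould ([[484.6, -277.8], [120.3, 230.0], 4.2], 16025)
```

View pics/w3.png

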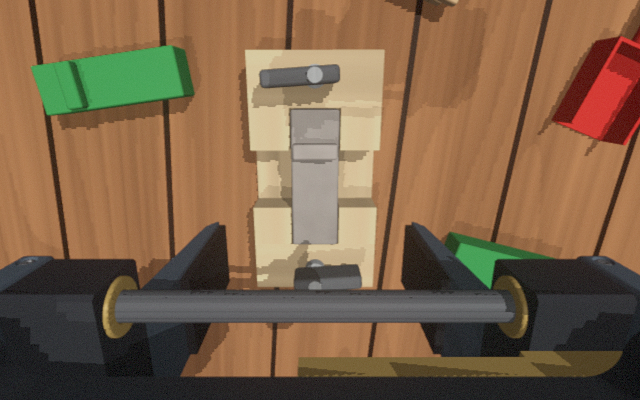

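Both knob bars lie at 8.2–8.4°, i.e. 86° from the mould's length, at their stops: (300,75) and (330,278) in the view. The casting is free, centre (0.4844,-0.277), lip at (314,152). Descending into the finger slots.

```bash
python3 -m crank '[-0.004,0.008,-0.3,0,0,0,-0.35,0,0,0,-0.3,0,0,0,-0.2,0,0,0,-0.1,0]' 0 35; python3 -m crank '[0,0,-0.1,0,0,0,-0.1,0,0,0,-0.08,0,0,0,0,0,0,0,0,0]' 0.3
```

```text
clock: 13.15
position: [0.4831, -0.2757, 0.0484]
eef_rot: [-2.135, -2.299, 0.001]
wrist_force: [0.1, -0.2, -0.2]
opening: 0.0913
gripper_force: 0.0
clock: 13.65
position: [0.4847, -0.2766, 0.0175]
eef_rot: [2.136, 2.302, 0.0]
wrist_force: [-0.1, 0.2, 0.9]
opening: 0.064
gripper_force: 0.0
```

```bash
python3 -m crank '[0,0,0,0,0,0,0,0,0,0,0,0,0,0,0,0,0,0,0,0]' 1 35; python3 -m crank '[0,0,0,0,0,0,0,0,0,0,0,0]'
```

```text
clock: 14.15
position: [0.4846, -0.2766, 0.0177]
eef_rot: [2.136, 2.302, 0.0]
wrist_force: [-0.8, 0.1, 3.7]
opening: 0.0437
gripper_force: 35.0
clock: 14.45
position: [0.4846, -0.2766, 0.0177]
eef_rot: [2.136, 2.302, 0.0]
wrist_force: [-1.2, -0.0, 5.3]
opening: 0.0436
gripper_force: 35.0
```

```bash
python3 -m crank '[0,0,0.06,0,0,0,0.06,0,0,0,0.06,0,0,0,0.06,0,0,0,0,0]'
```

```text
clock: 14.95
position: [0.4851, -0.2768, 0.0471]
eef_rot: [2.135, 2.301, 0.001]
wrist_force: [0.7, 0.5, -4.9]
opening: 0.0442
gripper_force: 35.0
```

Held (about 5 N weight). Lifting further and looking at how it hangs.

```bash
python3 -m crank '[0,0,0.15,0,0,0,0.2,0,0,0,0.25,0,0,0,0.2,0,0,0,0.13,0]'; python3 -m crank '[0,0,0,0,0,0,0,0]'
python3 - <<'E'
from look import *
p,d=viewer.grab_frame("scene");c=viewer.calibration("scene");W=world(c,c["cam_to_world"],d)
o,pw,Ww=wrist("w4");print(o["position"],o["opening"],o["torque"])
P=o["position"];D=Ww-P;a=np.radians(4.2);L=D[...,:2]@np.array([[np.cos(a),-np.sin(a)],[np.sin(a),np.cos(a)]])
m=(abs(L[...,0])<.018)&(abs(L[...,1])<.075)&(abs(D[...,2]-.028)<.008)
A=np.c_[L[m],np.ones(m.sum())];k,*_=np.linalg.lstsq(A,D[m][:,2],rcond=None);print("top plane slope",k,m.sum(),L[m].min(0),L[m].max(0))
E
```

```text
clock: 15.45
position: [0.4848, -0.2767, 0.1594]
eef_rot: [2.135, 2.301, 0.001]
wrist_force: [0.6, -0.2, -5.5]
opening: 0.0436
gripper_force: 35.0
clock: 15.65
position: [0.4839, -0.2761, 0.1569]
eef_rot: [-2.136, -2.302, 0.0]
wrist_force: [0.9, 0.9, -5.3]
opening: 0.0437
gripper_force: 35.0
[ 0.48349271 -0.27590673  0.15628053] 0.043761993968995744 [-0.06478584  0.03462463 -0.00496704]
top plane slope [-0.002409    0.0004812   0.02902453] 13014 [-0.01799358 -0.04192394] [0.01799768 0.06438759]
```

View pics/w4.png

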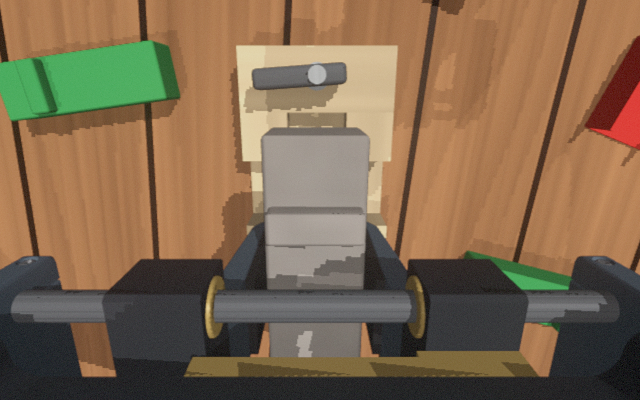

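The casting hangs level (top-face slope below 0.003) with its lip at (316,225) and knob a square behind it at (300,76). Carrying it to the rack.

```bash
python3 -m crank '[-0.008,0.15,0,0.019,-0.008,0.25,0,0,-0.008,0.34,0,0,-0.008,0.34,0,0,-0.008,0.34,0,0]'; python3 -m crank '[-0.008,0.34,0,0,-0.008,0.34,0,0,-0.008,0.34,0,0,-0.008,0.34,0,0,-0.008,0.34,0,0]'; python3 -m crank '[-0.008,0.34,0,0,-0.008,0.34,0,0,-0.008,0.3,0,0,-0.008,0.2,0,0,-0.008,0.12,0,0]';python3 -m crank '[0,0,0,0,0,0,0,0,0,0,0,0]'
python3 - <<'E'
from look import *
o,p,W=wrist("w5");print(o["position"],o["eef_rot"])
c=np.array([.4694,.2533]);a=np.radians(5.35)
L=(W[...,:2]-c)@np.array([[np.cos(a),-np.sin(a)],[np.sin(a),np.cos(a)]])
z=W[...,2];m=(abs(L[...,0])<.085)&(abs(L[...,1])<.11)&(z>.018)&(z<.03)
print("rack",rect(W[m]),np.median(z[m]));Q=L[m];print(Q.min(0),Q.max(0))
E
```

```text
clock: 16.25
position: [0.4784, -0.1036, 0.1566]
eef_rot: [-2.112, -2.322, 0.001]
wrist_force: [0.7, 0.8, -5.1]
opening: 0.0439
gripper_force: 35.0
clock: 16.75
position: [0.4732, 0.1001, 0.1568]
eef_rot: [-2.112, -2.324, 0.002]
wrist_force: [0.3, -0.1, -4.4]
opening: 0.0441
gripper_force: 35.0
clock: 17.25
position: [0.4685, 0.2561, 0.1566]
eef_rot: [-2.11, -2.326, 0.002]
wrist_force: [0.2, 0.1, -5.1]
opening: 0.0438
gripper_force: 35.0
clock: 17.55
position: [0.4697, 0.2528, 0.1573]
eef_rot: [2.115, 2.323, -0.002]
wrist_force: [-0.1, -0.2, -4.9]
opening: 0.0438
gripper_force: 35.0
[0.46967572 0.25277386 0.15730227] [ 2.11489933e+00  2.32294959e+00 -1.92406124e-03]
rack ([[469.5, 272.3], [130.4, 137.2], 4.9], 6998) 0.024465317763153527
[-0.06308796 -0.05018919] [0.0673992  0.08780263]
```

Wrist view puts the rack centre at about (0.471,0.251), z 0.0245, yaw 4.9–5.3°, consistent with the top view to 2 mm. Lowering.

```bash
python3 -m crank '[0.011,-0.007,-0.12,0,0,0,-0.2,0,0,0,-0.25,0,0,0,-0.2,0,0,0,-0.12,0]'; python3 -m crank '[0,0,-0.06,0,0,0,-0.04,0,0,0,-0.02,0,0,0,0,0,0,0,0,0]'
```

```text
clock: 18.1
position: [0.4704, 0.2515, 0.049]
eef_rot: [-2.115, -2.322, 0.005]
wrist_force: [0.2, -0.6, -6.1]
opening: 0.0436
gripper_force: 35.0
clock: 18.6
position: [0.4718, 0.2533, 0.0371]
eef_rot: [2.114, 2.324, 0.002]
wrist_force: [-0.4, -0.2, -4.1]
opening: 0.0438
gripper_force: 35.0
```

```bash
python3 -m crank '[0,0,-0.013,0,0,0,-0.013,0,0,0,-0.013,0,0,0,-0.013,0,0,0,0,0]';python3 -m crank '[0,0,-0.008,0,0,0,0,0,0,0,0,0]'
```

```text
clock: 19.1
position: [0.4711, 0.2531, 0.0298]
eef_rot: [-2.114, -2.324, 0.001]
wrist_force: [0.5, -0.0, -5.2]
opening: 0.0439
gripper_force: 35.0
clock: 19.4
position: [0.4712, 0.2531, 0.0297]
eef_rot: [2.114, 2.324, 0.0]
wrist_force: [-2.0, -0.9, 2.0]
opening: 0.0439
gripper_force: 35.0
```

```bash
python3 -m crank '[0,0,-0.006,0,0,0,0,0,0,0,0,0]'
```

```text
clock: 19.7
position: [0.4713, 0.2531, 0.0297]
eef_rot: [2.114, 2.324, 0.001]
wrist_force: [-3.8, -1.8, 8.1]
opening: 0.044
gripper_force: 35.0
```

In contact with the slats (force went from -5 to +8 N). Easing off and releasing.

```bash
python3 -m crank '[0,0,0.006,0,0,0,0,0]'; python3 -m crank '[0,0,0,0,0,0,0,0,0,0,0,0,0,0,0,0,0,0,0,0]' 0.25; python3 -m crank '[0,0,0.05,0,0,0,0.2,0,0,0,0.3,0,0,0,0.4,0,0,0,0.3,0]'; python3 -m crank '[0,0,0,0,0,0,0,0,0,0,0,0]'
python3 - <<'E'
from look import *
o,p,W=wrist("w6");print(o["position"],o["opening"])
z=W[...,2];n=(abs(W[...,0]-.47)<.09)&(abs(W[...,1]-.252)<.12)
print("foot",rect(W[n&(z>.048)&(z<.08)]),"z",np.median(z[n&(z>.048)&(z<.063)]),"lip",rect(W[n&(z>.065)&(z<.075)]),"rack",rect(W[n&(z>.018)&(z<.03)]))
t,d=viewer.grab_frame("top");s,_=viewer.grab_frame("scene")
a=cv2.resize(t[110:260,140:470],None,fx=2.4,fy=2.4);cv2.imwrite("pics/end.png",np.vstack([a,np.zeros((4,a.shape[1],3),np.uint8)])[:,:,::-1])
E
```

```text
clock: 19.9
position: [0.4713, 0.2531, 0.0297]
eef_rot: [2.114, 2.324, 0.0]
wrist_force: [-3.4, -1.8, 5.4]
opening: 0.0437
gripper_force: 35.0
clock: 20.4
position: [0.4715, 0.2532, 0.0291]
eef_rot: [2.114, 2.324, 0.0]
wrist_force: [0.6, 0.4, -0.7]
opening: 0.068
gripper_force: 0.0
clock: 20.9
position: [0.4718, 0.2534, 0.1823]
eef_rot: [2.113, 2.323, 0.004]
wrist_force: [0.9, 1.1, -0.5]
opening: 0.0684
gripper_force: 0.0
clock: 21.2
position: [0.4704, 0.2527, 0.1781]
eef_rot: [-2.113, -2.323, 0.003]
wrist_force: [0.4, 1.1, -0.9]
opening: 0.0683
gripper_force: 0.0
[0.47040095 0.25266305 0.17808337] 0.06825826409029967
foot ([[471.2, 253.0], [44.0, 129.1], 5.3], 7672) z 0.05858396258855536 lip ([[468.6, 281.8], [39.9, 13.6], 5.4], 899) rack ([[471.5, 251.2], [130.1, 179.8], 5.1], 11766)
```

View pics/w6.png

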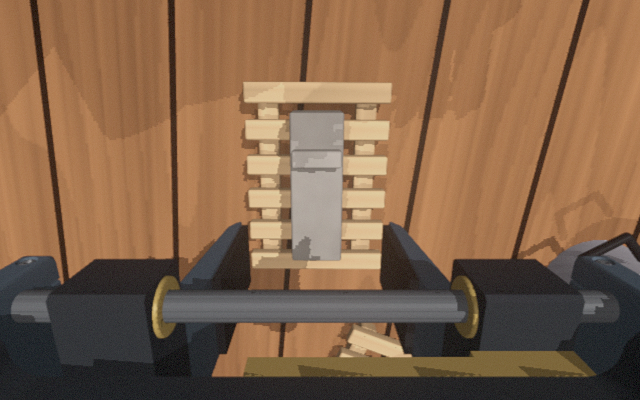

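The foot lies lip up on the empty rack at (317,185), within 2 mm of the rack's centre (foot 471,253; rack 471.5,251) and parallel to it, flat at z 0.0586. The gripper is clear, so I'm handing in.

```bash
python3 -c "
from workcell import manip;print(manip.job_done())"
```

```text
the job is handed in; nothing more can be done
None
```

Job handed in at about 21 s: both knobs are turned clockwise to their end stops, and the pot foot lies level and lip up, lengthwise, within 2 mm of the middle of the empty rack; the arm kept clear of the finished foot, crock, pot and scoop.

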